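# Seat the pin tray and cover on the sewing tin, then lift the cover alone

## Task

The alterations tin has been refilled. Take its two lids together, the cream pin tray (inner lid) with the green cover (outer lid) still on it so that no pins spill, lower the pair level onto the open tin until the tray is fully home in the mouth, and let go. Then lift the green cover alone by its wooden handle, leaving the tray seated and undisturbed, and finish still holding the cover level, at least 10 cm above the tray, without putting it down; never drop, tip or uncover the tray on the way, do not shove the tin about, and leave the two thread reels and the round red pin tin alone.

Things in the scene. Friction and masses are not known exactly. Their poses are not given: they have to be found in the camera images.
- tin: Open rectangular sewing tin, rounded corners, sage green, reels of thread inside: 58 (x) x 128 (y) x 46 mm high, 0.7 kg, loose on the counter. Origin at the centre of its underside, z up, y along its long side. Walls 2.5 mm: the mouth is 53 x 123 mm. The lids fit either way round.
- tin_mouth (a point): Centre of the tin's mouth, level with its rim, 46 mm above the tin's origin; axes as the tin's.
- inner_lid: Cream inner lid: a shallow magnetic pin tray, about 0.2 kg. Origin at the centre of its underside, z up, y along its long side. Its tapered spigot, z = 0 to 8 mm (49.5 x 119.5 mm at the top, 4 mm less at the foot), plugs into the mouth of the tin. It starts standing on its spigot on the counter. Fully home, its origin is 38 mm above the tin's.
- tray_band (a point): Middle of the inner lid's cream grip band, 14 mm above its origin. The band is solid, z = 8 to 20 mm, 64 (x) x 134 (y) mm, 3 mm proud of tin and outer lid all round. Gripped across x by this band, the tray carries the narrower outer lid along untouched. Fully home, the band rests on the rim of the tin.
- outer_lid: Sage green outer lid (cover), about 0.12 kg, 58 (x) x 128 (y) mm, flat top at z = 16 mm. It lies loose on the inner lid's band over a hidden collar (1.5 mm play, 8 mm overlap), long sides together. Origin at the centre of its lower edge, 20 mm above the inner lid's origin when nested; z up, y along its long side.
- cover_handle (a point): Middle of the outer lid's wooden bar handle, 28.5 mm above its origin. The bar is 10 (x) x 64 (y) x 11 mm high, from z = 23 to 34 mm in the outer lid's frame, on two posts 48 mm apart over the flat top; grip it across x.
- thread_red: Reel of red thread, 28 mm across, 48 mm high, standing on the counter behind the work; leave alone. Origin at the centre of its underside.
- thread_navy: Reel of navy thread, 28 mm across, 48 mm high, standing on the counter behind the work; leave alone. Origin at the centre of its underside.
- pin_tin: Closed round red tin, 69 mm across, 26 mm high, on the counter between tin and lids; leave alone. Origin at the centre of its underside.

How it is judged (in metres and radians):
On the way, in this order (a step that is already met when the one before it is completed fails the run):
1. both lids are lifted off the counter together, the cover still nested on the pin tray (height (world z) of inner_lid above 0.03 m and z of outer_lid in the frame of inner_lid below 0.024 m and horizontal distance between outer_lid and inner_lid below 0.008 m and contact force between the fingers and inner_lid above 0.5 N), for 0.2 s.
2. the pin tray sits fully home in the tin with the cover still nested on it, and the tray has been let go (z of inner_lid in the frame of tin between 0.035 and 0.0405 m and horizontal distance between inner_lid and tin below 0.005 m and angle between the y axis of inner_lid and the y axis of tin, either way round below 0.08 rad and z of outer_lid in the frame of inner_lid below 0.024 m and horizontal distance between outer_lid and inner_lid below 0.008 m and contact force between the fingers and inner_lid below 0.05 N), for 0.2 s.
At the end, for the whole second after the job is handed in: The pin tray is fully home in the standing tin (within 2.5 mm of its seated height, 5 mm of centre, 0.08 rad of square) and at rest, untouched; the cover alone is held still in the fingers, level within 0.3 rad, at least 90 mm above where it sat on the tray, touching neither tray nor tin (z of inner_lid in the frame of tin between 0.035 and 0.0405 m and horizontal distance between inner_lid and tin below 0.005 m and angle between the y axis of inner_lid and the y axis of tin, either way round below 0.08 rad and angle between tin's own z axis and vertical below 0.05 rad and height (world z) of tin below 0.005 m and linear speed of inner_lid below 0.02 m/s and z of outer_lid in the frame of inner_lid above 0.11 m and angle between outer_lid's own z axis and vertical below 0.3 rad and linear speed of outer_lid below 0.03 m/s and contact force between the fingers and outer_lid above 0.5 N and contact force between each of outer_lid, the fingers and inner_lid below 0.05 N and contact force between outer_lid and tin below 0.05 N); the arm keeps its last pose, push and grip.
It fails at once if the pin tray is uncovered while it is not home in the tin, or is pulled out of place as the cover comes off ((z of outer_lid in the frame of inner_lid above 0.032 m or horizontal distance between outer_lid and inner_lid above 0.015 m) and (z of inner_lid in the frame of tin above 0.042 m or z of inner_lid in the frame of tin below 0.034 m or horizontal distance between inner_lid and tin above 0.007 m)).
It fails at once if the pin tray is tipped by more than 20 degrees (angle between inner_lid's own z axis and vertical above 0.35 rad).
It fails at once if the pin tray is dropped: it falls faster than 0.3 m/s with no finger on it (linear speed of inner_lid above 0.3 m/s and contact force between the fingers and inner_lid below 0.05 N).
It fails at once if the tin is shoved by more than 3 cm or tipped (distance of tin from where it was at the start of the episode above 0.03 m or angle between tin's own z axis and vertical above 0.2 rad).
It fails at once if a thread reel or the red pin tin is moved by more than 2 cm (distance of any of thread_red, thread_navy, pin_tin from where it was at the start of the episode above 0.02 m).
It also fails if it takes over 43 s, if anything falls off the work surface, if the arm or the gripper's body presses on something with over 40 N, if the wrist force passes 120 N, or if a joint passes its speed limit or range.

## Robot

A 7-joint arm with a two-finger parallel gripper is mounted at the origin on a cart in front of the work surface, level with it; the furniture and walls round the work are solid. World frame = base frame: x ahead of the robot, y to its left, z up, the work surface at z = 0. Lengths are in mm, angles in rad, forces in N, time in s.
With the tool pointing down it reaches from about 350 to 900 mm from the base axis. Payload 19.9 kg.
Tool frame: the origin (TCP) lies between the finger pads; the fingertips stand ahead of it and the grasp point (between the pads) lies 5 mm behind it (tips_ahead is the y of the fingertips in the tool frame, in mm); y points along the fingers, z is the direction in which the jaws open and shut, and the axes are right-handed (so a half turn about y gives the same grasp; the last joint's range is limited). The gripper opens to 85 mm and grips with 20 to 120 N. Pads are 22 mm wide; open, the fingers measure 114 mm over their backs; the gripper's body (76 mm by 85 mm) begins 54 mm behind the grasp point. The pads swing forward as they close: fully open they stand 13 mm farther back than shut.
Start: joints at [-1.377, 0.417, -0.01, 1.614, 0.005, 1.111, -0.053], TCP at [146.003, 607.689, 245.26] pointing down, gripper open.
Joint ranges: [-2.81, 2.81], [-0.39, 2.02], [-1.27, 1.25], [0.06, 2.57], [-1.19, 4.33], [0.19, 2], [-2.82, 2.82]. Speed limits (rad/s): [1.89, 1.89, 2.39, 2.39, 3.01, 3.01, 3.01].

## Interface

Orientations are given as a unit quaternion [x, y, z, w].
In Python, from plant import * gives the robot as it stands. The module is installed in compiled form; this text tells all that it offers.
- The arm moves only by the tool arm_command, never from a script. Its argument "increments" is a list that holds one entry, the list of rows, each a list of 7 numbers: the shift along the world's x, y, z in m, then the turn, a rotation vector about the world's x, y, z in degrees, then the opening, from -1 (shut) to 1 (fully open). A call has 1 to 20 rows; each row shifts and turns the commanded pose from where the row before left it; what a row does not reach is not made up. A row lasts 1/8 s, in which the tool goes at most 62.5 mm and 10.7 degrees, less where a joint would pass 70% of its speed; a pose out of reach is approached as far as the arm can. A call with a gripper value outside its range is refused whole. The fingers move at their own pace and stop on an object; "force" is the grip in N (left out, the last holds). Time passes only in rows, so rows that do not move let the fingers close. It gives the time, the measured TCP pose, the force and the opening at its end, in the units of the state.
- observe(): the state, without advancing time (a new reading comes with each control period).
- camera(name): name is "scene" or "top" or "wrist"; returns a dict with "img" (480x640x3 uint8, red, green, blue), "range_z" (480x640 float32, mm along the optical axis (not along the pixel's ray), 0 where there is no reading), "intrinsics" (3x3 intrinsics, pixels), "k1" (the pictures are not rectified: a ray, as slopes to the right and down, at radius r is drawn at 1 + k1 r^2 times it, then the intrinsics apply), "cam_to_world" (4x4, takes a point from camera to world coordinates); the wrist camera has in their place "mount" (4x4, takes a point from camera to tool coordinates, whose origin is the TCP and whose axes are the tool frame's). Camera axes: x right, y down, z forward; pixel columns grow to the right and rows downward; lengths in mm; the calibration is good to about 2 mm. A picture is of the moment at which its call begins: read the wrist's pose just before it.
- close_job(): hands the job in, once; it reports no verdict.
The state is a dict: "t": time; "qpos": joint angles; "joint_velocities": joint speeds; "tau": joint torques, N m; "tcp_pos": TCP position; "eef_rot": TCP orientation; "force": force on the tool from outside, world axes, zero at the start; "wrist_torque": the same for the moment, N m; "grip_width": opening from 0.0 (shut) to 1.0 (fully open).
Only numpy, scipy, OpenCV 4.12 (cv2) and the standard library are available. Lean on these libraries where they do the work, as an engineer would, in place of code of your own. Each camera call takes 0.05 s, during which the arm holds its last target.

## Working session

There is one attempt and no reset: what is moved stays moved. The work goes in short steps, Python scripts to look and compute and a tool call to move; the robot and the scene stay as the last step left them, time stands still between calls to the robot, and variables do not carry over. Pictures are saved under pics/ and viewed, and the job is handed in when it is done.

Besides the shell and the picture viewer there is one more tool, called after "Call:" as name([rows], argument=value, ...), one row to a line, values as JSON. arm_command: Moves the arm, as the interface text tells. Its arguments: {"type":"object","properties":{"increments":{"type":"array","items":{"type":"array","items":{"type":"array","items":{"type":"number"}}}},"force":{"type":"number"}},"required":["increments"]}

```bash
mkdir -p pics; ls
python3 - <<'E'
from plant import *
import cv2
s=observe();print(s)
for n in("scene","top","wrist"):
    c=camera(n);cv2.imwrite(f"pics/{n}0.png",c["img"][:,:,::-1])
    print(n,c["intrinsics"],c["k1"],c.get("cam_to_world",c.get("mount")))
E
```

```text
pics
{'t': 0.0, 'qpos': array([-1.37649939,  0.4179764 , -0.01029042,  1.61420088,  0.0046965 ,
        1.11064781, -0.05299357]), 'joint_velocities': array([-3.62281858e-06, -1.06362836e-04, -2.01619623e-04,  2.22949945e-04,
       -1.56175538e-03,  8.48717682e-05, -8.23250144e-04]), 'tau': array([ 5.07740224e-04, -8.64427900e+01,  6.78878669e-01, -4.34915721e+01,
        1.90399034e-02,  7.03925194e-03, -1.59799180e-05]), 'tcp_pos': array([145.94955628, 607.38113917, 244.64755832]), 'eef_rot': array([ 0.70262502, -0.08319083,  0.08315554, -0.70177099]), 'force': array([-0.65840801,  0.3547088 ,  0.65026116]), 'wrist_torque': array([-0.00454136, -0.01763887, -0.04168679]), 'grip_width': 0.9986763219329325}
scene [[495.74247128   0.         320.0534291 ]
 [  0.         495.74247128 229.83358492]
 [  0.           0.           1.        ]] -0.06397560689706143 [[ 8.95891724e-01 -2.68901772e-01  3.53652169e-01  2.37793274e+02]
 [-4.44261010e-01 -5.47951439e-01  7.08788668e-01 -5.84128149e+02]
 [ 3.18968586e-03 -7.92111771e-01 -6.10367732e-01  5.64926082e+02]
 [ 0.00000000e+00  0.0000000
[... 183 characters left out ...]
47393342 [[ 4.33215818e-03 -9.91842848e-01  1.27393082e-01  3.84248613e+02]
 [-9.99989005e-01 -4.06814503e-03  2.33254421e-03  3.44967175e+00]
 [-1.79526376e-03 -1.27401786e-01 -9.91849566e-01  1.39218799e+03]
 [ 0.00000000e+00  0.00000000e+00  0.00000000e+00  1.00000000e+00]]
wrist [[367.8976272    0.         314.96603525]
 [  0.         367.8976272  243.78702884]
 [  0.           0.           1.        ]] -0.05809709866565706 [[-1.26979514e-04  9.61565349e-01  2.74576152e-01 -6.98518928e+01]
 [ 1.07100898e-04 -2.74576140e-01  9.61565355e-01 -1.28348310e+02]
 [ 9.99999986e-01  1.51506454e-04 -6.81189674e-05  4.30026132e-02]
 [ 0.00000000e+00  0.00000000e+00  0.00000000e+00  1.00000000e+00]]
```

View pics/scene0.png

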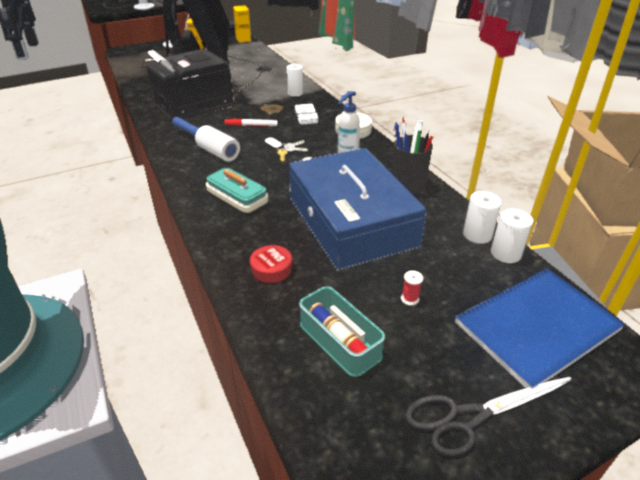

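View pics/top0.png

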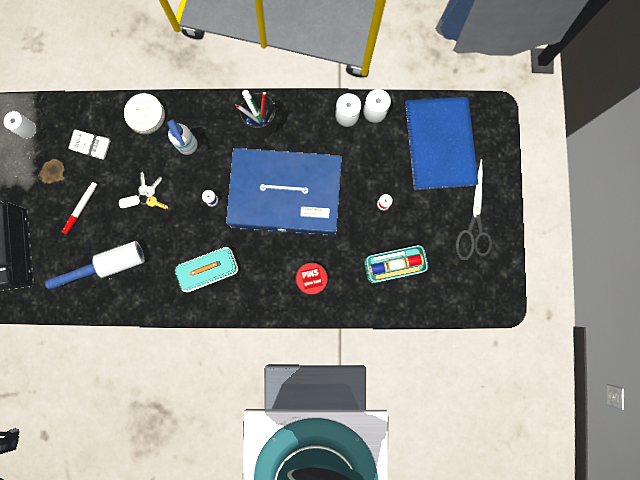

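View pics/wrist0.png

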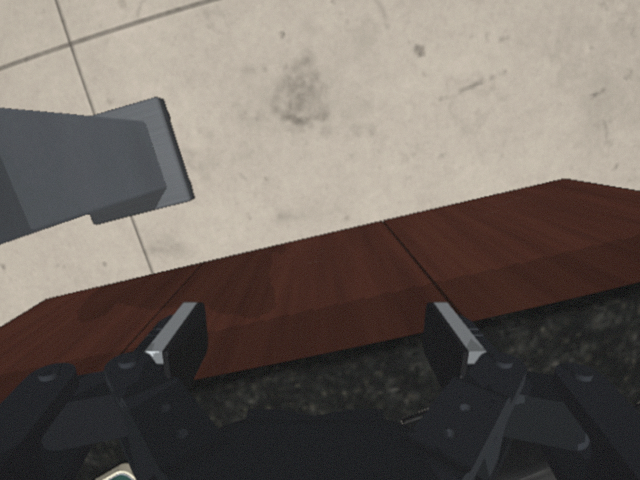

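The top view shows the lids at about (206,269), the red pin tin at (312,278) and the open tin at (396,264). I'll crop in and measure them.

```bash
cat > h.py <<'E'
from plant import *
import numpy as np, cv2
from scipy.spatial.transform import Rotation as R
def ray(c,uv):
    uv=np.asarray(uv,float).reshape(-1,1,2)
    K=c["intrinsics"]; p=(uv[:,0]-[K[0,2],K[1,2]])/[K[0,0],K[1,1]]
    q=p.copy()
    for _ in range(10):
        q=p/(1+c["k1"]*(q**2).sum(1,keepdims=True))
    return np.c_[q,np.ones(len(q))]
def T(c,s=None):
    if "cam_to_world" in c: return c["cam_to_world"]
    M=np.eye(4);M[:3,:3]=R.from_quat(s["eef_rot"]).as_matrix();M[:3,3]=s["tcp_pos"]
    return M@c["mount"]
def onplane(c,uv,z,s=None):
    M=T(c,s);d=ray(c,uv)@M[:3,:3].T;o=M[:3,3]
    return o+d*((z-o[2])/d[:,2])[:,None]
def cloud(c,s=None):
    v,u=np.mgrid[0:480,0:640];M=T(c,s)
    r=ray(c,np.c_[u.ravel(),v.ravel()])*c["range_z"].reshape(-1,1)
    P=r@M[:3,:3].T+M[:3,3]
    return P.reshape(480,640,3)
def topx(c,P):
    M=np.linalg.inv(T(c));p=np.atleast_2d(P)@M[:3,:3].T+M[:3,3]
E
python3 - <<'E'
from h import *
c=camera("top");P=cloud(c)
I=c["img"][:,:,::-1]
a=cv2.resize(I[230:310,160:260],None,fx=7,fy=7,interpolation=cv2.INTER_CUBIC)
b=cv2.resize(I[230:310,350:450],None,fx=7,fy=7,interpolation=cv2.INTER_CUBIC)
cv2.imwrite("pics/lids.png",a);cv2.imwrite("pics/tin.png",b)
ok=c["range_z"]>0
for nm,(u0,u1,v0,v1),bands in(("lids",(165,250,235,305),[(-8,3),(8,25),(25,40),(28,70),(45,65)]),("tin",(355,440,235,295),[(-8,3),(30,60)]),("pin",(290,335,255,300),[(15,40)])):
    Q=P[v0:v1,u0:u1][ok[v0:v1,u0:u1]]
    for lo,hi in bands:
        q=Q[(Q[:,2]>lo)&(Q[:,2]<hi)]
        if len(q)<5: print(nm,lo,hi,len(q));continue
        print(nm,lo,hi,len(q),np.median(q,0).round(1),cv2.minAreaRect(q[:,:2].astype(np.float32)))
E
```

```text
lids -8 3 3411 [ 4.597e+02  2.440e+02 -3.000e-01] ((463.44964599609375, 246.9203338623047), (156.3929443359375, 193.667724609375), 0.5846786499023438)
lids 8 25 189 [452.4 212.   20.2] ((469.79339599609375, 240.7291259765625), (170.59127807617188, 137.64047241210938), 88.09300994873047)
lids 25 40 1280 [461.6 243.3  35.9] ((461.9013977050781, 244.43792724609375), (62.365264892578125, 131.4167938232422), 23.825328826904297)
lids 28 70 1532 [461.8 243.1  36.7] ((461.4955749511719, 243.86627197265625), (61.850215911865234, 129.9212646484375), 22.477191925048828)
lids 45 65 139 [462.7 243.5  54.4] ((462.5041809082031, 243.77032470703125), (10.537421226501465, 62.672603607177734), 21.70167350769043)
tin -8 3 2962 [ 4.705e+02 -1.848e+02 -2.000e-01] ((476.38262939453125, -182.85220336914062), (133.49034118652344, 192.07984924316406), 0.018869008868932724)
tin 30 60 367 [ 478.4 -180.2   45.4] ((475.4024353027344, -174.74679565429688), (60.2115364074707, 128.93789672851562), 12.466118812561035)
pin 15 40 776 [443.8  11.1  26.9] ((444.0869140625, 10.164676666259766), (67.01927185058594, 67.02246856689453), 45.02983474731445)
```

View pics/lids.png

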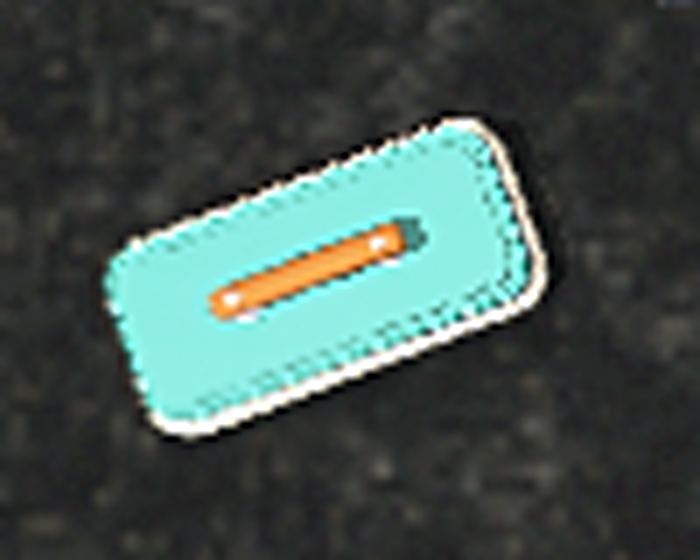

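View pics/tin.png

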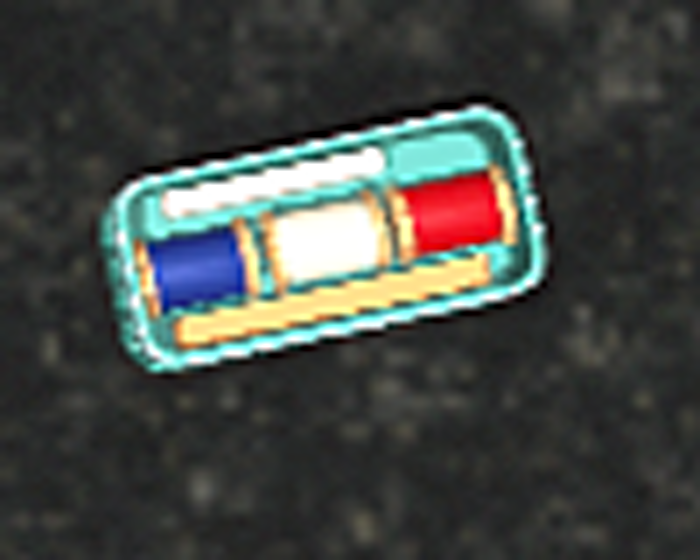

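Run:
```python
from h import *
s=observe();m=R.from_quat(s["eef_rot"]).as_matrix();print(s["t"],m.round(4));
import math
print("jaw angle",math.degrees(math.atan2(m[1,2],m[0,2])))
```

```text
0.2 [[ 9.723e-01 -1.000e-04  2.336e-01]
 [-2.336e-01 -7.000e-04  9.723e-01]
 [ 1.000e-04 -1.000e+00 -7.000e-04]]
jaw angle 76.4908263007038
```

Call:
arm_command([
  [[0.026, -0.03, 0.001, 0, 0, -4.5, 1], [0.026, -0.03, 0, 0, 0, -4.5, 1], [0.026, -0.03, 0, 0, 0, -4.5, 1], [0.026, -0.03, 0, 0, 0, -4.5, 1], [0.026, -0.03, 0, 0, 0, -4.5, 1], [0.026, -0.03, 0, 0, 0, -4.5, 1], [0.026, -0.03, 0, 0, 0, -4.5, 1], [0.026, -0.03, 0, 0, 0, -4.5, 1], [0.026, -0.03, 0, 0, 0, -4.5, 1], [0.026, -0.03, 0, 0, 0, -4.5, 1], [0.026, -0.03, 0, 0, 0, -4.5, 1], [0.026, -0.03, 0, 0, 0, -4.5, 1], [0.003, -0.003, 0, 0, 0, 0, 1], [0, 0, 0, 0, 0, 0, 1]],
])

```text
t: 1.95
tcp_pos: [460.7, 245.0, 246.1]
eef_rot: [0.588, -0.393, 0.393, -0.588]
force: [0.1, 0.3, 0.2]
grip_width: 0.994
```

```bash
cat > w.py <<'E'
from h import *
import sys,math
s=observe();c=camera("wrist")
m=R.from_quat(s["eef_rot"]).as_matrix()
print(s["t"],s["tcp_pos"].round(1),"jaw",round(math.degrees(math.atan2(m[1,2],m[0,2])),2),"down",m[:,1].round(4),"F",s["force"].round(1),"g",s["grip_width"])
cv2.imwrite("pics/"+sys.argv[1],c["img"][:,:,::-1])
np.savez(sys.argv[1][:-4]+".npz",**c,**{k:s[k] for k in("tcp_pos","eef_rot")})
E
python3 w.py w1.png
```

```text
1.95 [460.7 245.  246.1] jaw 22.53 down [-4.e-04 -1.e-04 -1.e+00] F [0.1 0.3 0.2] g 0.9941246439228174
```

View pics/w1.png

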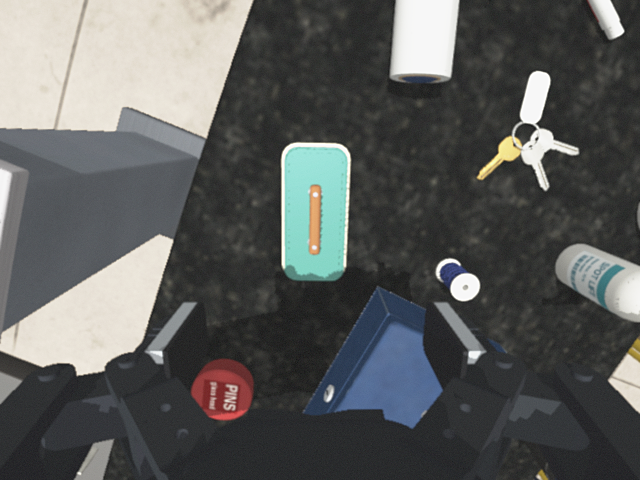

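The wrist view shows the lids upright at (316,211), with the band edges at columns 281 and 352 and the handle at column 315. I'll measure them precisely.

```bash
cat > meas.py <<'E'
from h import *
import sys
def meas(f,u0,u1,v0,v1,bands):
    c=dict(np.load(f));s=c;P=cloud(c,s)
    Q=P[v0:v1,u0:u1];ok=c["range_z"][v0:v1,u0:u1]>0
    for lo,hi in bands:
        q=Q[ok&(Q[...,2]>lo)&(Q[...,2]<hi)]
        if len(q)<5: print(lo,hi,len(q));continue
        r=cv2.minAreaRect(q[:,:2].astype(np.float32))
        print(lo,hi,len(q),"medz",np.median(q[:,2]).round(1),[np.round(x,2) for x in r])
E
python3 - <<'E'
from meas import *
meas("w1.npz",260,375,125,300,[(-5,4),(10,24),(14,50),(30,42),(45,65)])
c=dict(np.load("w1.npz"))
# band edges at mid-height, z=20: left/right
for uv in([281,215],[352,215],[316,143],[316,281]): print(uv,onplane(c,[uv],20,c).round(1))
I=c["img"][130:300,250:380,::-1];cv2.imwrite("pics/w1c.png",cv2.resize(I,None,fx=3.5,fy=3.5,interpolation=cv2.INTER_CUBIC))
E
```

```text
-5 4 11432 medz -0.7 [array([466.02, 237.39]), array([126.27, 185.11]), np.float64(22.56)]
10 24 569 medz 19.9 [array([470.51, 228.88]), array([ 86.66, 174.82]), np.float64(34.72)]
14 50 7832 medz 35.3 [array([460.03, 245.03]), array([ 63.75, 131.32]), np.float64(21.14)]
30 42 7257 medz 35.4 [array([460.15, 243.63]), array([ 58.7 , 128.71]), np.float64(21.37)]
45 65 772 medz 53.3 [array([459.97, 244.11]), array([ 9.98, 64.27]), np.float64(21.4)]
[281, 215] [[430.6 230.3  20. ]]
[352, 215] [[494.9 257.   20. ]]
[316, 143] [[436.  306.6  20. ]]
[316, 281] [[488.9 179.5  20. ]]
```

View pics/w1c.png

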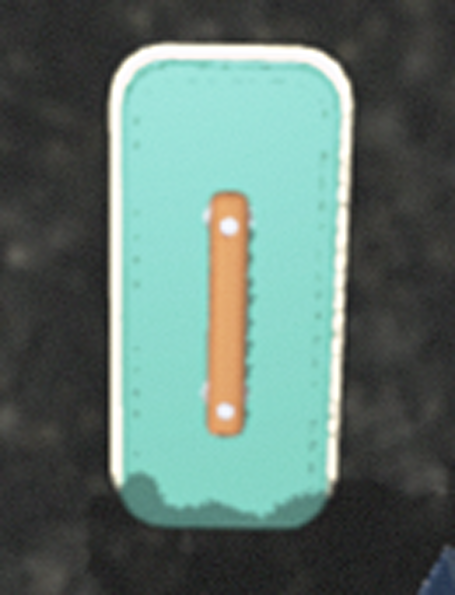

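Run:
```python
import plant
for n in dir(plant):
    if not n.startswith("__"): print(n, getattr(plant,n) if not callable(getattr(plant,n)) else "fn")
```

```text
MotionError fn
camera fn
close_job fn
observe fn
tips_ahead 14.0
```

Run:
```python
from meas import *
c=dict(np.load("w1.npz"))
v,u=np.mgrid[0:480,0:640]
P=(ray(c,np.c_[u.ravel(),v.ravel()])*c["range_z"].reshape(-1,1))@c["mount"][:3,:3].T+c["mount"][:3,3]
q=P[(c["range_z"].ravel()>20)&(P[:,1]<40)&(abs(P[:,0])<40)&(abs(P[:,2])<70)]
for s in(-1,1):
    p=q[q[:,2]*s>0];print(s,len(p),"ymax",np.percentile(p[:,1],[50,90,99,100]).round(1))
    t=p[p[:,1]>np.percentile(p[:,1],99)-8];print("tip x,z range",t.min(0).round(1),t.max(0).round(1))
```

```text
-1 30572 ymax [-63.8 -33.   -5.5   2. ]
tip x,z range [-11.7 -13.5 -56.8] [ 11.    2.  -42.3]
1 31140 ymax [-64.  -33.7  -5.8   2.2]
tip x,z range [-11.8 -13.8  41.7] [11.3  2.2 56.1]
```

Call:
arm_command([
  [[0, -0.001, -0.02, 0, 0, -1.2, 1], [0, 0, -0.035, 0, 0, 0, 1], [0, 0, -0.035, 0, 0, 0, 1], [0, 0, -0.035, 0, 0, 0, 1], [0, 0, -0.035, 0, 0, 0, 1], [0, 0, -0.025, 0, 0, 0, 1], [0, 0, -0.02, 0, 0, 0, 1], [0, 0, -0.015, 0, 0, 0, 1], [0, 0, -0.01, 0, 0, 0, 1], [0, 0, 0, 0, 0, 0, 1]],
], force=40)

```text
t: 3.25
tcp_pos: [460.8, 243.8, 16.0]
eef_rot: [0.584, -0.399, 0.399, -0.584]
force: [0.8, -0.6, 0.0]
grip_width: 1.003
```

```bash
python3 w.py w2.png
```

```text
3.25 [460.8 243.8  16. ] jaw 21.31 down [-6.e-04 -3.e-04 -1.e+00] F [ 0.8 -0.6  0. ] g 1.0029180421429853
```

View pics/w2.png

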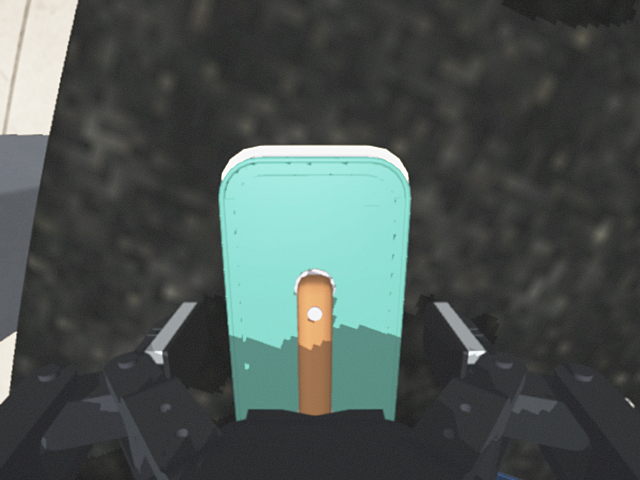

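The fingers straddle the lids symmetrically, with the handle at column 315 between pads at 205 and 425. I'll lower the last 6 mm and close.

Call:
arm_command([
  [[0, 0, -0.006, 0, 0, 0, 1], [0, 0, 0, 0, 0, 0, 0.6], [0, 0, 0, 0, 0, 0, 0.4], [0, 0, 0, 0, 0, 0, 0.3], [0, 0, 0, 0, 0, 0, 0.2], [0, 0, 0, 0, 0, 0, 0.1], [0, 0, 0, 0, 0, 0, 0]],
], force=40)

```text
t: 4.18
tcp_pos: [461.2, 243.8, 10.6]
eef_rot: [-0.584, 0.399, -0.399, 0.584]
force: [-1.1, -0.3, 5.6]
grip_width: 0.738
```

Call:
arm_command([
  [[0, 0, 0, 0, 0, 0, -0.5], [0, 0, 0.002, 0, 0, 0, -0.5], [0, 0, 0.006, 0, 0, 0, -0.5], [0, 0, 0.012, 0, 0, 0, -0.5], [0, 0, 0.02, 0, 0, 0, -0.5], [0, 0, 0.025, 0, 0, 0, -0.5], [0, 0, 0.02, 0, 0, 0, -0.5], [0, 0, 0.01, 0, 0, 0, -0.5], [0, 0, 0, 0, 0, 0, -0.5], [0, 0, 0, 0, 0, 0, -0.5]],
], force=50)

```text
t: 5.42
tcp_pos: [460.6, 243.6, 104.7]
eef_rot: [0.584, -0.399, 0.399, -0.583]
force: [-0.6, -0.2, -3.2]
grip_width: 0.735
```

```bash
python3 w.py w3.png
python3 - <<'E'
from h import *
c=camera("scene");cv2.imwrite("pics/s3.png",cv2.resize(c["img"][120:300,150:390,::-1],None,fx=3,fy=3))
E
```

```text
5.425 [460.6 243.6 104.7] jaw 21.3 down [-8.e-04 -6.e-04 -1.e+00] F [-0.6 -0.2 -3.2] g 0.7352021094799635
```

View pics/w3.png

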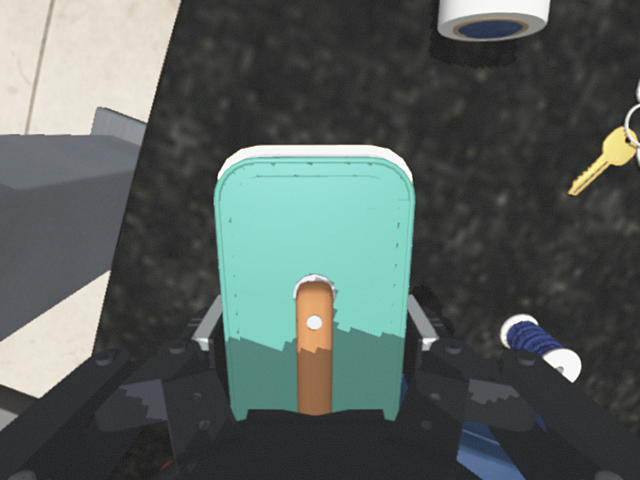

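View pics/s3.png

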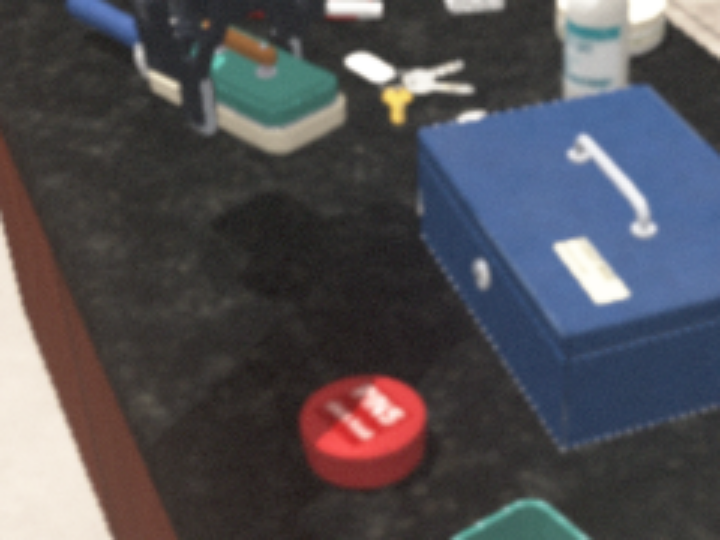

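Both lids are up together, level and nested. I'll carry them high past the tin to view it with the wrist camera.

Call:
arm_command([
  [[0, 0, 0.02, 0, 0, 0, -0.5], [0.001, -0.012, 0.02, 0, 0, 0, -0.5], [0.002, -0.024, 0.02, 0, 0, 0, -0.5], [0.0027, -0.032, 0.0125, 0, 0, -0.6, -0.5], [0.0027, -0.032, 0.0125, 0, 0, -0.6, -0.5], [0.0027, -0.032, 0.0125, 0, 0, -0.6, -0.5], [0.0027, -0.032, 0.0125, 0, 0, -0.6, -0.5], [0.0027, -0.032, 0.0125, 0, 0, -0.6, -0.5], [0.0027, -0.032, 0.0125, 0, 0, -0.6, -0.5], [0.0027, -0.032, 0.0125, 0, 0, -0.6, -0.5], [0.0027, -0.032, 0.0125, 0, 0, -0.6, -0.5], [0.0027, -0.032, 0.0125, 0, 0, -0.6, -0.5], [0.0027, -0.032, 0.0125, 0, 0, -0.6, -0.5], [0.0027, -0.032, 0.0125, 0, 0, -0.6, -0.5], [0.0027, -0.032, 0.0125, 0, 0, -0.6, -0.5], [0.0027, -0.032, 0.0125, 0, 0, -0.6, -0.5], [0.0027, -0.032, 0.0125, 0, 0, -0.6, -0.5], [0.0027, -0.032, 0.0125, 0, 0, -0.4, -0.5], [0, -0.024, 0, 0, 0, 0, -0.5], [0, -0.012, 0, 0, 0, 0, -0.5]],
])

```text
t: 8.02
tcp_pos: [504.1, -309.4, 352.1]
eef_rot: [0.551, -0.443, 0.443, -0.551]
force: [1.1, 0.1, -2.7]
grip_width: 0.735
```

Call:
arm_command([
  [[0, 0, 0, 0, 0, 0, -0.5], [0, 0, 0, 0, 0, 0, -0.5]],
])

```text
t: 8.28
tcp_pos: [504.8, -307.3, 352.5]
eef_rot: [-0.552, 0.443, -0.442, 0.552]
force: [0.6, 0.1, -3.5]
grip_width: 0.737
```

```bash
python3 w.py w4.png
```

```text
8.275 [ 504.8 -307.3  352.5] jaw 12.55 down [-4.e-04  5.e-04 -1.e+00] F [ 0.6  0.1 -3.5] g 0.7371375655165762
```

View pics/w4.png

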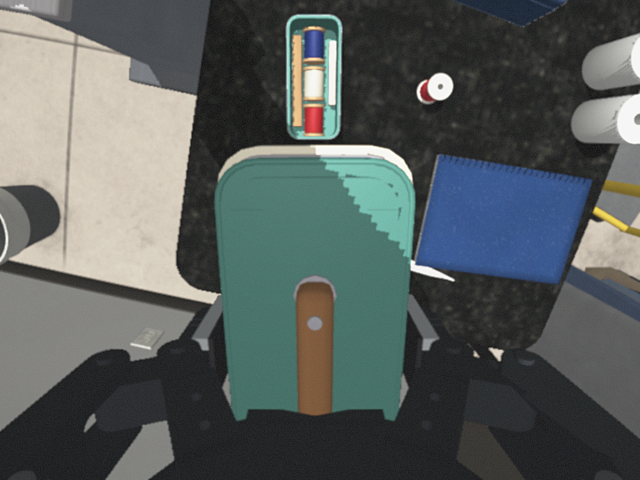

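The whole tin is visible, spanning columns 286–341 and rows 14–139. The held tray's far edge is at row 147. Now measuring both.

Run:
```python
from meas import *
meas("w4.npz",270,360,0,147,[(20,60),(36,60),(41,52)])
c=dict(np.load("w4.npz"))
I=c["img"][0:160,260:370,::-1];cv2.imwrite("pics/w4c.png",cv2.resize(I,None,fx=5,fy=3.7,interpolation=cv2.INTER_CUBIC))
# mask by colour, rim outline
P=cloud(c,c)
H=cv2.cvtColor(c["img"],cv2.COLOR_RGB2HSV)
m=((H[...,0]>70)&(H[...,0]<100)&(H[...,1]>60)&(P[...,2]>40)&(P[...,2]<55));m[145:]=0;m[:,:270]=0;m[:,360:]=0
q=P[m];print(m.sum(),cv2.minAreaRect(q[:,:2].astype(np.float32)),np.median(q[:,2]))
# held tray in tool frame
M=np.linalg.inv(np.block([[R.from_quat(c["eef_rot"]).as_matrix(),c["tcp_pos"][:,None]],[np.zeros((1,3)),1]]))
t=P.reshape(-1,3)@M[:3,:3].T+M[:3,3]
hs=H.reshape(-1,3)
g=(hs[:,0]>70)&(hs[:,0]<100)&(hs[:,1]>60)&(t[:,1]<10)&(t[:,1]>-45)&(abs(t[:,2])<40)
p=t[g];print("cover tool: xmin",np.percentile(p[:,0],[.2,1]),"y",np.median(p[:,1]),"z",np.percentile(p[:,2],[.5,99.5]))
top=p[abs(p[:,1]-np.median(p[:,1]))<6]; A=np.c_[top[:,[0,2]],np.ones(len(top))];print("plane tilt",np.linalg.lstsq(A,top[:,1],rcond=None)[0])
cr=(t[:,1]<10)&(t[:,1]>-30)&(abs(t[:,2])<25)&(t[:,0]<-40);p=t[cr];print("all xmin",np.percentile(p[:,0],[.1,.5,2]), )
hd=(hs[:,0]<20)&(hs[:,1]>80)&(t[:,1]<-20)&(t[:,1]>-65)&(abs(t[:,2])<15);p=t[hd];print("handle",len(p),"xmin",p[:,0].min(),"z",np.percentile(p[:,2],[1,50,99]),"y",np.median(p[:,1]))
```

```text
20 60 4302 medz 25.7 [array([ 473.39, -175.64]), array([ 59.84, 129.64]), np.float64(11.9)]
36 60 1222 medz 45.4 [array([ 473.39, -175.64]), array([ 59.84, 129.64]), np.float64(11.9)]
41 52 1133 medz 45.5 [array([ 473.39, -175.64]), array([ 59.84, 129.64]), np.float64(11.9)]
826 ((473.70294189453125, -175.63644409179688), (57.62037658691406, 127.57267761230469), 12.412698745727539) 45.5097328639429
cover tool: xmin [-64.50620988 -63.78476891] y -24.7556911303069 z [-29.28382535  28.2943033 ]
plane tilt [-6.98282592e-03 -2.33606848e-03 -2.47186238e+01]
all xmin [-67.60959704 -67.58038319 -66.97079031]
handle 4356 xmin -33.10926091473823 z [-5.22265788 -0.63900792  4.13306323] y -42.54384389066428
```

View pics/w4c.png

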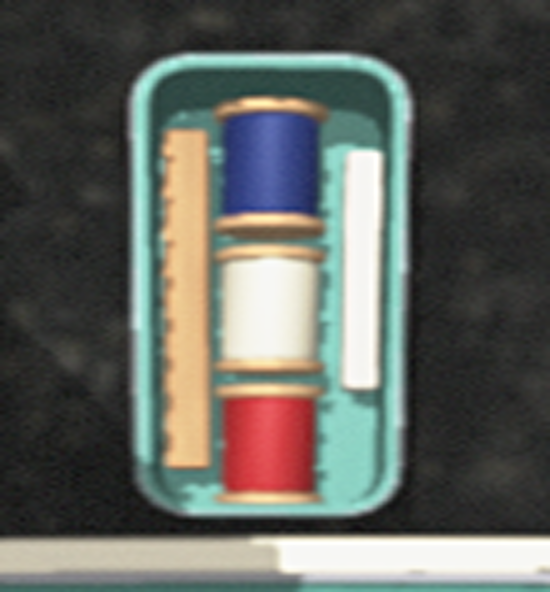

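Call:
arm_command([
  [[-0.0015, 0.006, -0.01, 0, 0, 0, -0.5], [-0.003, 0.013, -0.02, 0, 0, -0.3, -0.5], [-0.004, 0.017, -0.03, 0, 0, 0, -0.5], [-0.004, 0.017, -0.03, 0, 0, 0, -0.5], [-0.004, 0.017, -0.03, 0, 0, 0, -0.5], [-0.004, 0.017, -0.03, 0, 0, 0, -0.5], [-0.004, 0.017, -0.03, 0, 0, 0, -0.5], [-0.0035, 0.015, -0.025, 0, 0, 0, -0.5], [-0.002, 0.009, -0.015, 0, 0, 0, -0.5], [-0.0005, 0.003, -0.007, 0, 0, 0, -0.5], [0, 0, 0, 0, 0, 0, -0.5], [0, 0, 0, 0, 0, 0, -0.5]],
])

```text
t: 9.82
tcp_pos: [474.4, -177.9, 126.4]
eef_rot: [-0.55, 0.444, -0.445, 0.55]
force: [-0.0, -0.1, -3.6]
grip_width: 0.739
```

```bash
python3 w.py w5.png
```

```text
9.825 [ 474.4 -177.9  126.4] jaw 12.16 down [ 1.e-03 -5.e-04 -1.e+00] F [-0.  -0.1 -3.6] g 0.7391612088391774
```

Call:
arm_command([
  [[0, 0.002, -0.01, 0, 0, 0, -0.5], [0, 0, -0.02, 0, 0, 0, -0.5], [0, 0, -0.02, 0, 0, 0, -0.5], [0, 0, -0.01, 0, 0, 0, -0.5], [0, 0, -0.005, 0, 0, 0, -0.5], [0, 0, 0, 0, 0, 0, -0.5], [0, 0, 0, 0, 0, 0, -0.5]],
])

```text
t: 10.75
tcp_pos: [474.3, -175.4, 61.2]
eef_rot: [-0.55, 0.444, -0.444, 0.55]
force: [-0.0, 0.5, -3.1]
grip_width: 0.737
```

```bash
python3 w.py w6.png
python3 - <<'E'
from h import *
c=camera("scene");cv2.imwrite("pics/s6.png",cv2.resize(c["img"][230:390,250:450,::-1],None,fx=3.7,fy=3.7,interpolation=cv2.INTER_CUBIC))
E
```

```text
10.75 [ 474.3 -175.4   61.2] jaw 12.19 down [ 7.e-04 -2.e-04 -1.e+00] F [-0.   0.5 -3.1] g 0.7367780659250713
```

View pics/s6.png

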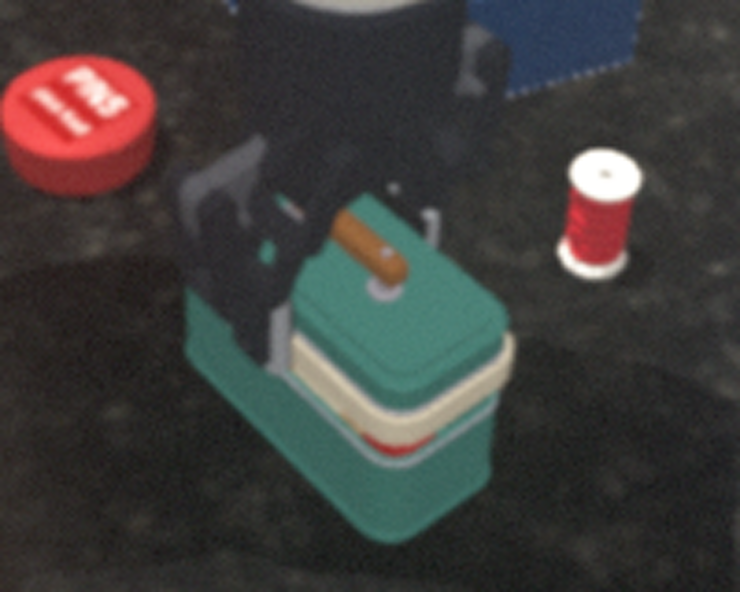

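The tray sits evenly over the mouth, about 4 mm above the rim. I'll lower it slowly.

Call:
arm_command([
  [[0, -0.0005, -0.003, 0, 0, 0, -0.5], [0, 0, -0.003, 0, 0, 0, -0.5], [0, 0, -0.002, 0, 0, 0, -0.5], [0, 0, 0, 0, 0, 0, -0.5]],
])

```text
t: 11.35
tcp_pos: [473.9, -175.8, 52.5]
eef_rot: [0.55, -0.444, 0.444, -0.55]
force: [0.5, -0.4, -3.2]
grip_width: 0.734
```

Call:
arm_command([
  [[0, 0, -0.002, 0, 0, 0, -0.5], [0, 0, -0.002, 0, 0, 0, -0.5], [0, 0, 0, 0, 0, 0, -0.5]],
])

```text
t: 11.72
tcp_pos: [474.0, -175.8, 48.7]
eef_rot: [0.55, -0.444, 0.444, -0.55]
force: [-0.7, -0.1, -2.7]
grip_width: 0.736
```

Call:
arm_command([
  [[0, 0, -0.001, 0, 0, 0, -0.5], [0, 0, 0, 0, 0, 0, -0.5]],
])

```text
t: 11.98
tcp_pos: [474.1, -175.8, 48.6]
eef_rot: [-0.55, 0.444, -0.444, 0.55]
force: [-8.0, 4.2, 24.6]
grip_width: 0.735
```

```bash
python3 w.py w7.png
python3 - <<'E'
from h import *
c=camera("scene");cv2.imwrite("pics/s7.png",cv2.resize(c["img"][230:390,250:450,::-1],None,fx=3.7,fy=3.7,interpolation=cv2.INTER_CUBIC))
E
```

```text
11.975 [ 474.1 -175.8   48.6] jaw 12.18 down [ 3.e-04  7.e-04 -1.e+00] F [-8.   4.2 24.6] g 0.7352120370167844
```

View pics/s7.png

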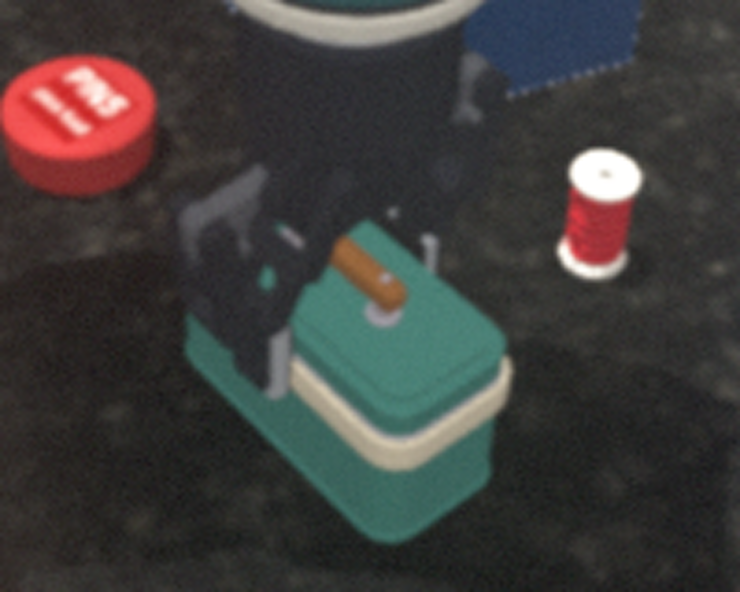

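The band is on the rim with no gap, and the contact force is 25 N. I'll ease up slightly and let go.

Call:
arm_command([
  [[0, 0, 0.0005, 0, 0, 0, -0.5], [0, 0, 0, 0, 0, 0, 0.6], [0, 0, 0, 0, 0, 0, 0.8], [0, 0, 0, 0, 0, 0, 1], [0, 0, 0, 0, 0, 0, 1], [0, 0, 0, 0, 0, 0, 1], [0, 0, 0, 0, 0, 0, 1]],
])

```text
t: 12.95
tcp_pos: [474.0, -175.8, 48.2]
eef_rot: [0.55, -0.444, 0.444, -0.55]
force: [0.4, 0.1, -0.1]
grip_width: 0.998
```

```bash
python3 w.py w8.png
python3 - <<'E'
from h import *
c=camera("scene");cv2.imwrite("pics/s8.png",cv2.resize(c["img"][230:390,250:450,::-1],None,fx=3.7,fy=3.7,interpolation=cv2.INTER_CUBIC))
E
```

```text
12.95 [ 474.  -175.8   48.2] jaw 12.19 down [-1.e-04 -0.e+00 -1.e+00] F [ 0.4  0.1 -0.1] g 0.9982853224106452
```

View pics/s8.png

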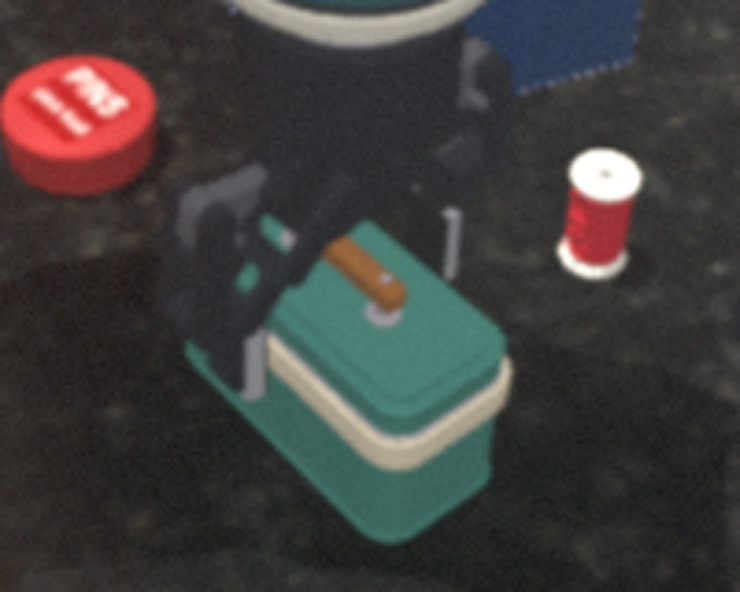

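View pics/w8.png

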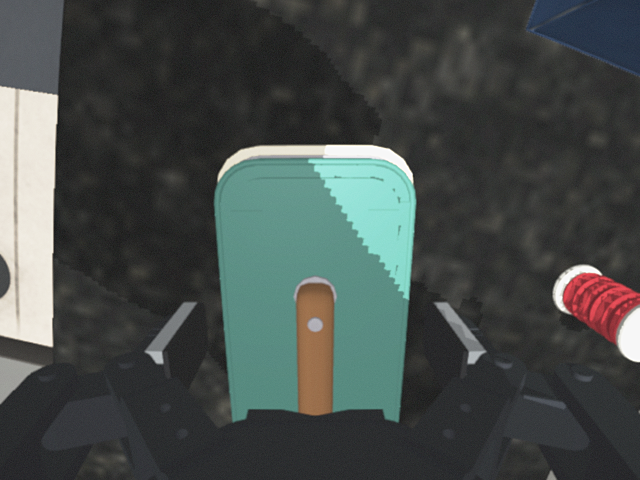

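The pair is seated, the fingers are clear and the cover is still nested. I'll raise to handle height (TCP about 91 mm) and close on the bar.

Call:
arm_command([
  [[0, 0, 0.01, 0, 0, 0, 1], [0, 0, 0.02, 0, 0, 0, 1], [0, 0, 0.013, 0, 0, 0, 1], [0, 0, 0, 0, 0, 0, 0.8], [0, 0, 0, 0, 0, 0, 0.4], [0, 0, 0, 0, 0, 0, 0], [0, 0, 0, 0, 0, 0, -0.2], [0, 0, 0, 0, 0, 0, -0.4]],
], force=30)

```text
t: 14.05
tcp_pos: [473.9, -175.8, 91.1]
eef_rot: [0.55, -0.444, 0.444, -0.55]
force: [0.0, -1.3, 0.6]
grip_width: 0.302
```

```bash
python3 w.py w9.png
python3 - <<'E'
from h import *
c=camera("scene");cv2.imwrite("pics/s9.png",cv2.resize(c["img"][230:390,250:450,::-1],None,fx=3.7,fy=3.7,interpolation=cv2.INTER_CUBIC))
E
```

```text
14.05 [ 473.9 -175.8   91.1] jaw 12.19 down [-4.e-04 -0.e+00 -1.e+00] F [ 0.  -1.3  0.6] g 0.3018546247959369
```

View pics/w9.png

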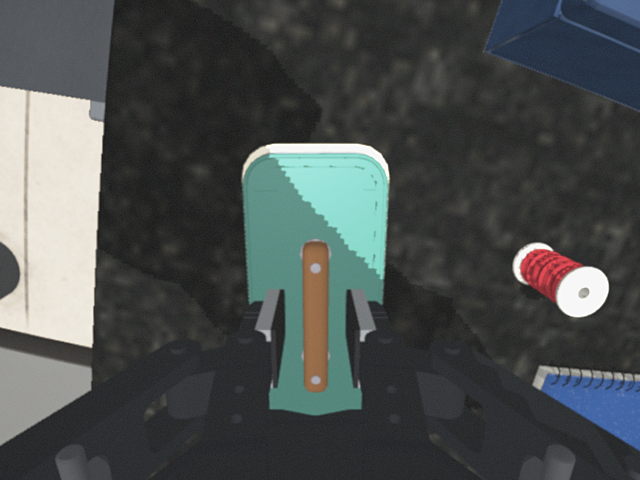

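View pics/s9.png

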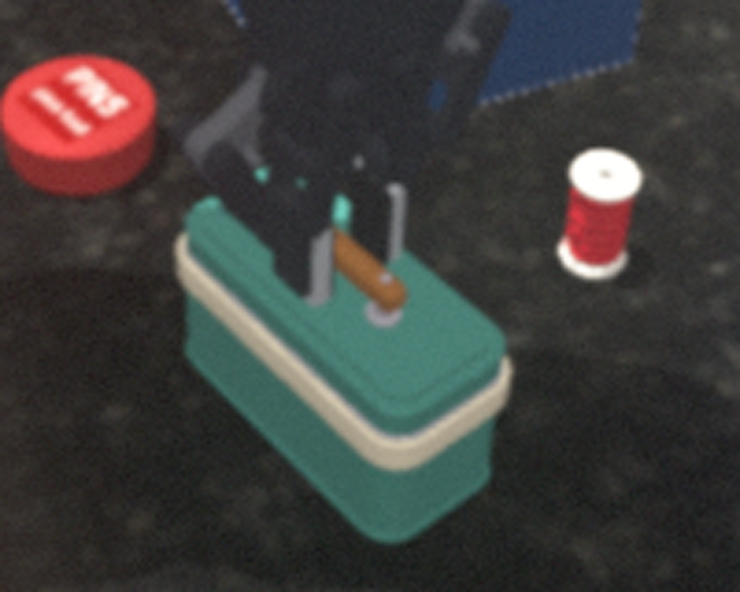

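The pads straddle the bar evenly, with the bar at columns 303–328 and the pads at 284 and 347. Closing.

Call:
arm_command([
  [[0, 0, 0, 0, 0, 0, -0.6], [0, 0, 0, 0, 0, 0, -0.7], [0, 0, 0, 0, 0, 0, -0.8], [0, 0, 0, 0, 0, 0, -1], [0, 0, 0, 0, 0, 0, -1], [0, 0, 0, 0, 0, 0, -1]],
], force=30)

```text
t: 14.9
tcp_pos: [474.0, -175.8, 91.3]
eef_rot: [-0.55, 0.444, -0.444, 0.55]
force: [-0.6, 1.1, 6.0]
grip_width: 0.107
```

Call:
arm_command([
  [[0, 0, 0.001, 0, 0, 0, -1], [0, 0, 0.002, 0, 0, 0, -1], [0, 0, 0.003, 0, 0, 0, -1], [0, 0, 0.004, 0, 0, 0, -1], [0, 0, 0.005, 0, 0, 0, -1]],
], force=40)

```text
t: 15.52
tcp_pos: [474.0, -175.8, 106.6]
eef_rot: [0.55, -0.444, 0.444, -0.55]
force: [-0.2, 0.7, -0.1]
grip_width: 0.104
```

```bash
python3 w.py w10.png
python3 - <<'E'
from h import *
c=camera("scene");cv2.imwrite("pics/s10.png",cv2.resize(c["img"][230:390,250:450,::-1],None,fx=3.7,fy=3.7,interpolation=cv2.INTER_CUBIC))
E
```

```text
15.525 [ 474.  -175.8  106.6] jaw 12.19 down [-1.e-04 -1.e-04 -1.e+00] F [-0.2  0.7 -0.1] g 0.10419191128709454
```

View pics/s10.png

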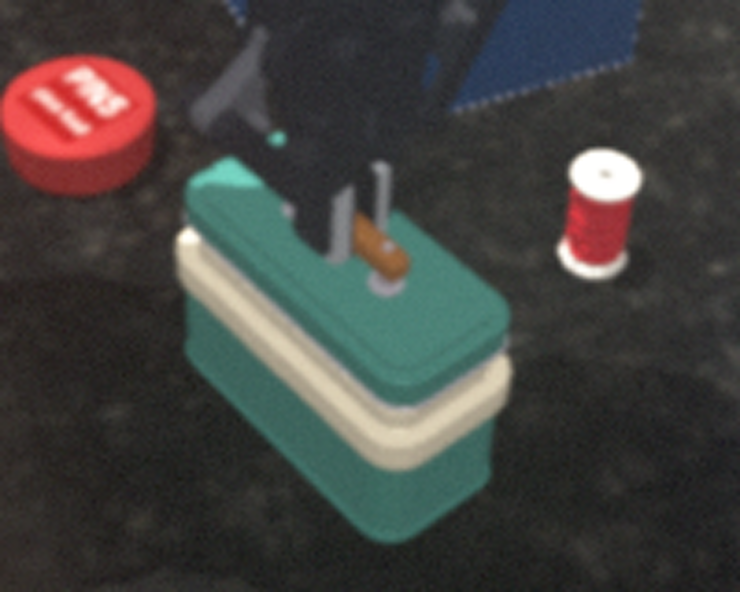

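The cover is rising level and the tray is staying seated. I'll continue straight up.

Call:
arm_command([
  [[0, 0, 0.005, 0, 0, 0, -1], [0, 0, 0.01, 0, 0, 0, -1], [0, 0, 0.015, 0, 0, 0, -1], [0, 0, 0.02, 0, 0, 0, -1], [0, 0, 0.02, 0, 0, 0, -1], [0, 0, 0.02, 0, 0, 0, -1], [0, 0, 0.02, 0, 0, 0, -1], [0, 0, 0.01, 0, 0, 0, -1], [0, 0, 0.005, 0, 0, 0, -1], [0, 0, 0, 0, 0, 0, -1], [0, 0, 0, 0, 0, 0, -1], [0, 0, 0, 0, 0, 0, -1], [0, 0, 0, 0, 0, 0, -1]],
])

```text
t: 17.25
tcp_pos: [473.9, -175.8, 231.0]
eef_rot: [0.55, -0.444, 0.444, -0.55]
force: [-0.5, -0.2, -1.2]
grip_width: 0.107
```

```bash
python3 w.py w11.png
python3 - <<'E'
from h import *
print(observe()["joint_velocities"].round(4))
c=camera("scene");cv2.imwrite("pics/s11.png",cv2.resize(c["img"][180:390,220:460,::-1],None,fx=2.8,fy=2.8,interpolation=cv2.INTER_CUBIC))
P=cloud(c);ok=(c["range_z"]>0)
H=cv2.cvtColor(c["img"],cv2.COLOR_RGB2HSV)
g=ok&(H[...,0]>70)&(H[...,0]<100)&(H[...,1]>60)&(abs(P[...,0]-474)<90)&(abs(P[...,1]+176)<90)
q=P[g&(P[...,2]>120)];print("cover z",np.percentile(q[:,2],[1,50,99]).round(1))
top=q[(q[:,2]>206)&(q[:,2]<228)];A=np.c_[top[:,:2],np.ones(len(top))];print(len(top),"tilt",np.linalg.lstsq(A,top[:,2],rcond=None)[0][:2])
cr=ok&(H[...,1]<90)&(P[...,2]>40)&(P[...,2]<75)&(abs(P[...,0]-474)<90)&(abs(P[...,1]+176)<90)
print("tray z",np.percentile(P[cr][:,2],[1,50,99]).round(1),cr.sum())
E
```

```text
17.25 [ 473.9 -175.8  231. ] jaw 12.18 down [-6.e-04 -1.e-04 -1.e+00] F [-0.5 -0.2 -1.2] g 0.10675901272096411
[ 0.0006 -0.0017 -0.0003 -0.0001  0.0006 -0.0007 -0.001 ]
cover z [202.5 432.3 471.8]
2606 tilt [0.04281106 0.02135418]
tray z [41.7 54.9 67.2] 3661
```

View pics/s11.png

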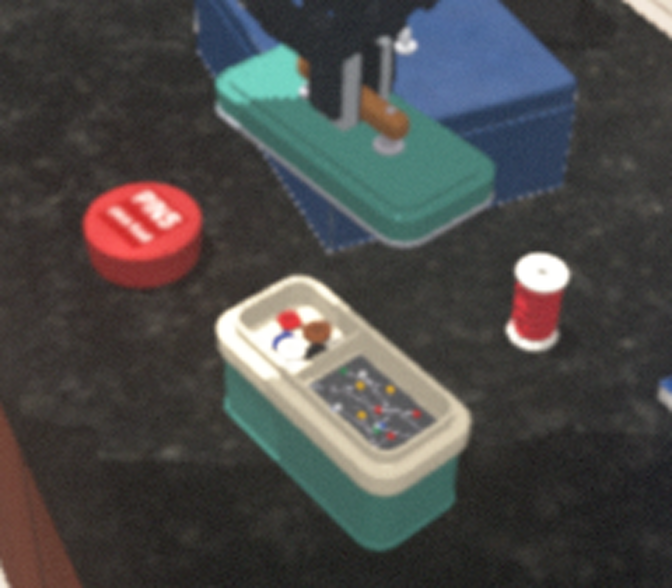

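View pics/w11.png

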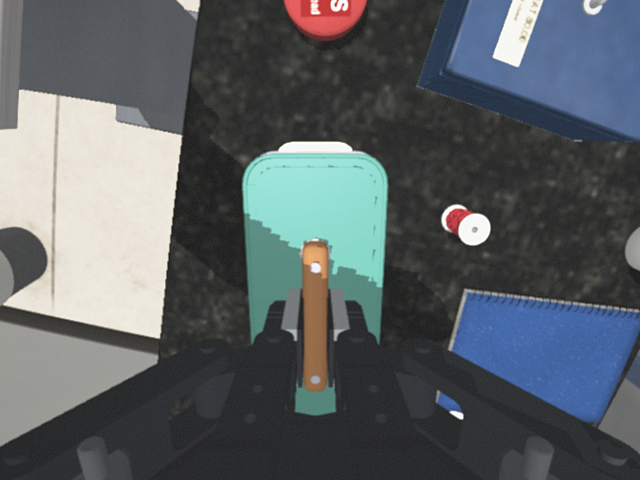

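The cover is held about 140 mm up and level. The tray is flush in the tin, the reel and pin tin are in place, and the arm is still. Handing in.

```bash
python3 -c "
from plant import *
print(close_job())"
```

```text
the job is handed in; nothing more can be done
None
```

The pin tray is seated in the tin, and the arm finished holding the green cover level, about 140 mm above where it sat. I handed the job in at t ≈ 17.3 s; it reported no verdict.

**What I did:** I gripped both lids together by the cream band and carried them over to the tin. I measured the tin with the wrist camera, then lowered the pair until contact. The force peaked at about 25 N, with the band on the rim. I let go, gripped the wooden handle, and lifted the cover straight up.

**Last checks:**
- **Tray and tin:** the scene picture shows the tray flush and undisturbed in the upright tin.
- **Cover:** it is held still in the fingers (opening 0.107, joint speeds about 0). The wrist force is 1.2 N down, which matches the cover's weight alone.
- **Other items:** the red pin tin and the red reel look unmoved. I did not check the navy reel in a final picture, but the arm never worked near it.

**Readings that disagreed or failed:**
- The depth fit gave the cover a tilt of about 0.05 rad, while the tool reads level. That is well within the 0.3 rad limit.
- In that same check, the cover-height statistic was spoiled by arm pixels, so I did not use it. The 140 mm comes from the tool's rise.
- The top and wrist cameras differed by about 2 mm in x. I used the wrist camera's values.

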